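# Reset the desk counter to the one-dot face

### The job

Set the drum counter on the desk back to one: push the small sliding hood all the way back off the step button, press and release the button one step at a time until the drum face with the single large dot is uppermost, level with the pointer, then push the hood fully home over the button again. Turn the drum only with the button, do not touch the drum itself, and leave the can, the cup and the phone where they are.

Things in the scene. Friction and masses are not known exactly. Their poses are not given: they have to be found in the camera images.
- counter: grey plastic desk counter, fixed. Origin on the desk under the drum; x to its back (away from the robot at yaw 0), y along the drum's axis, z up. Base x -36 to 64, y -45 to 60 mm. At y -45 to 0 a closed block, flat top 56 mm above the desk, carries the step button and the sliding hood; at y 6 to 50 the open drum; at y 53 to 60 a cheek 75 mm high with a black diamond pointer on top, at x = 0.
- drum_faces: white octagonal drum, 64 mm across flats, 44 mm long, axis 38 mm above the desk (its edges pass 73 mm above it). Its eight faces, 26 x 44 mm, carry black dots: one large dot (16 mm) on face 1, two to eight small dots (6 mm) on faces 2 to 8. Origin on the axis at the counter's y = 0, turns with the drum. Not to be touched.
- drum (a joint): turn of the drum, rad. Each press adds pi/4 (a detent holds it at multiples of pi/4): the top face goes towards the counter's -x and the next higher number comes up, and after eight, one. Face n is uppermost at (n-1) pi/4 plus whole turns: the one-dot face at 0, 2 pi, ... It starts at 3, 4, 5 or 6 times pi/4, so five to two presses short of 2 pi. The button cannot turn it back.
- one_dot (a point): centre of the drum's one-dot face, on the face's surface; turns with the drum.
- mark (a point): fixed point 70 mm above the desk, over the middle of the drum (counter x 0, y 28 mm), where the centre of the uppermost face lies; level with the pointer on the cheek.
- button (a joint): depth of the step button, m: 0 up, 0.012 fully down on its stop. A spring returns it. It takes 1.5 N at first and about 3 to 4 N while the drum steps. A step needs at least 10 mm: press to the stop, then let the button come fully up (within 1 mm) before the next press. Too shallow a press falls back without a step.
- button_top (a point): centre of the top of the step button, a round bare aluminium mushroom cap, 26 mm across and 8 mm thick, at counter x -12.5, y -24 mm; its top is 74 mm above the desk when up (18 mm above the block) and 62 mm when down. Hidden under the hood until that is pushed back. Pressed straight down.
- hood (a joint): position of the sliding hood, m: 0 fully home over the button, 0.055 fully back off it (end stops at both). It slides along the counter's +x and stays where it is left; friction 1.5 N. It starts within 6 mm of home.
- hood_rib (a point): centre of the top of the hood's thumb rib, 98.5 mm above the desk. The hood is a grey tunnel 36 mm long (x), 37 mm wide, open at its x ends, centred over the button when home, flat top 80.5 mm above the desk; the rib, 8 mm thick (x), 34 mm wide (y), 18 mm high, stands across the middle of that top and can be pushed from either side.
- can: bystander: bare aluminium drinks can, 66 mm across, 115 mm high, standing; origin at the centre of its underside.
- cup: bystander: white paper cup, 84 mm across the rim, 100 mm high, standing; origin at the centre of its underside.
- phone: bystander: white phone with black screen, 145 x 71 x 8 mm, lying flat; origin at the centre of its underside.
Things that resemble listed ones, but are neither listed nor needed, are in the scene too. Leave any orange or red look-alike of the counter alone.

How it is judged:
By the outcome, as a careful person would: the job done as asked, in the order asked, and still so for the second after the job is handed in, with the robot touching nothing.
It also fails if it takes over 51 s, if anything falls off the work surface, if the arm or the gripper's body presses on something with over 40 N, if the wrist force passes 120 N, or if a joint passes its speed limit or range.

### The arm

A 6-joint arm with a two-finger parallel gripper is mounted at the origin on the work surface. World frame = base frame: x ahead of the robot, y to its left, z up, the work surface at z = 0. Lengths are in m, angles in rad, forces in N, time in s.
With the tool pointing down it reaches from about 0.35 to 0.775 m from the base axis. Payload 7.3 kg.
Tool frame: the origin (TCP) lies on the mounting face of the last link; the fingertips stand 178 mm ahead of it and the grasp point (between the pads) lies 159 mm ahead of it (robot.grip_depth is the distance from the TCP to the grasp point, in m); z points along the fingers, y is the line along which they close (so a half turn about z gives the same grasp; the last joint's range is limited). The gripper opens to 92 mm and grips with 3 to 60 N. Pads are 19 mm wide; open, the fingers measure 130 mm over their backs; the gripper's body (75 mm by 190 mm) begins 47 mm behind the grasp point.
Start: joints at [-1.331, 0.342, 1.524, -0, 1.275, -0.146], TCP at [0.198, -0.486, 0.405] pointing down, gripper open.
Joint ranges: [-2.53, 2.53], [-0.77, 2.02], [0.04, 2.7], [-1, 4.14], [0.28, 2.66], [-3.11, 3.11]. Speed limits (rad/s): [2.57, 2.57, 3.14, 3.14, 3.14, 3.14].

### API

Orientations are given as [roll, pitch, yaw] about the fixed x, y, z axes, in that order (R = Rz(yaw) Ry(pitch) Rx(roll)).
In Python, from cell import observe, cams, robot, models gives the robot as it stands.
- The arm moves only by the shell command python3 -m jog 'ROWS' [FORCE]. ROWS is JSON, a list of rows, each a list of 3 entries, a list of its own where there are three numbers: the shift along the tool's x, y, z each as a share of 0.4 m, from -1 to 1, then the turn about the tool's z as a share of pi rad, from -1 to 1, then the closure, from 0 (fully open) to 1 (shut). In form: [[[x, y, z], turn, jaw], ...]. A call has 1 to 12 rows; each row is the pose to reach, as a shift and turn from the pose commanded when the call began, along the tool's axes at that moment, turning the shorter way round; what a row does not reach only later rows make up. A row lasts 1/8 s, in which the tool goes at most 62.5 mm and 10.7 degrees, less where a joint would pass 70% of its speed; a pose out of reach is approached as far as the arm can. A call with a number of a shift or a turn outside -1 to 1 is refused whole. A call with a gripper value outside its range is refused whole. The fingers move at their own pace and stop on an object; FORCE is the grip in N (left out, the last holds). Time passes only in rows, so rows that repeat a pose let the fingers close. It gives the time, the measured TCP pose, the force, the opening and the grip force at its end, in the units of the state.
- observe(): the state, without advancing time (a new reading comes with each control period).
- cams.read_camera(name): name is "side" or "top" or "wrist"; returns the picture (384x512x3 uint8, red, green, blue); there is no depth.
- cams.camera_model(name): a dict with "camera_matrix" (3x3 intrinsics, pixels), "k1" (the pictures are not rectified: a ray, as slopes to the right and down, at radius r is drawn at 1 + k1 r^2 times it, then the intrinsics apply), "pose" (4x4, takes a point from camera to world coordinates). Camera axes: x right, y down, z forward; pixel columns grow to the right and rows downward; lengths in m; the calibration is good to about 2 mm. A picture is of the moment at which its call begins: read the wrist's pose just before it. camera_model takes no time and is no camera call; for the wrist camera it gives the pose at the moment of the call.
- robot.hand_in(): hands the job in; it is judged then, once.
Trained networks look in the newest picture that a camera, given by its name, has taken for a name from the list of things; names that differ only in an ending like _2 or _b are one class to them, and where a whole thing is asked for, a point or a joint stands for the part that bears it (a point fixed in the world has none). Each returns a list of dicts, best first, with "confidence" (0 to 1); they miss things now and then, are a little off and sometimes report something else, mostly with a low value. They report only what shows in the picture. A call takes as long as a camera call. They do not tell look-alikes from the thing itself.
- models.find_in(target, camera): "position" ([x, y, z] in m, in world coordinates, good to about 4 mm: the middle of the surface that is visible of it).
- models.pinpoint(target, camera): "position" ([x, y, z] in m, in world coordinates, good to about 4 mm: a listed point, or the origin of a listed thing).
The state is a dict: "time": time; "qpos": joint angles; "qvel": joint speeds; "joint_efforts": joint torques, N m; "tool_pos": TCP position; "tool_rot": TCP orientation; "contact_force": force on the tool from outside, world axes, zero at the start; "torque": the same for the moment, N m; "opening": finger opening in m; "grip_force": force on a finger pad.
Only numpy, scipy, OpenCV 4.12 (cv2) and the standard library are available. Lean on these libraries where they do the work, as an engineer would, in place of code of your own. Each camera call takes 0.05 s, during which the arm holds its last target. There are 200 camera calls.

## Working session

There is one attempt and no reset: what is moved stays moved. The work goes in short steps, Python scripts to look and compute and a shell command to move; the robot and the scene stay as the last step left them, time stands still between calls to the robot, and variables do not carry over. Pictures are saved under pics/ and viewed, at most 10 in all, crops included, and the job is handed in when it is done.

```bash
mkdir -p pics; ls; python3 - <<'E'
from cell import observe,cams,robot,models
import cv2
for c in ("top","side"):
    im=cams.read_camera(c); cv2.imwrite(f"pics/{c}0.png",im[:,:,::-1])
    for t in ("counter","hood_rib","one_dot","mark","can","cup","phone","drum_faces","button_top"):
        print(c,t,[( [round(float(v),3) for v in d["position"]],round(float(d["confidence"]),2)) for d in models.pinpoint(t,c)[:3]])
s=observe();print(s["time"],s["tool_pos"],s["tool_rot"],s["contact_force"])
E
```

```text
pics
top counter [([0.54, 0.295, 0.002], 0.86), ([0.629, 0.091, 0.002], 0.79), ([0.328, 0.237, 0.0], 0.73)]
top hood_rib [([0.561, -0.101, 0.097], 0.78), ([0.528, 0.269, 0.098], 0.72), ([0.356, -0.324, 0.093], 0.62)]
top one_dot [([0.538, 0.319, 0.068], 0.95), ([0.54, -0.057, 0.016], 0.9), ([0.327, 0.264, 0.068], 0.85)]
top mark [([0.531, 0.318, 0.071], 0.88), ([0.358, -0.268, 0.071], 0.8), ([0.612, 0.113, 0.07], 0.78)]
top can []
top cup [([0.574, -0.217, -0.004], 0.67), ([0.41, -0.099, -0.003], 0.54)]
top phone [([0.406, -0.1, -0.0], 0.79)]
top drum_faces [([0.362, -0.298, 0.038], 0.94), ([0.562, -0.078, 0.036], 0.86), ([0.533, 0.29, 0.036], 0.67)]
top button_top []
side counter [([0.625, 0.09, -0.0], 0.98), ([0.57, -0.08, 0.002], 0.76), ([0.539, 0.288, 0.002], 0.74)]
side hood_rib [([0.561, -0.108, 0.1], 0.73), ([0.525, 0.27, 0.099], 0.68), ([0.625, 0.061, 0.103], 0.65)]
side one_dot [([0.615, 0.111, 0.066], 0.97), ([0.326, 0.262, 0.067], 0.97), ([0.534, 0.319, 0.067], 0.95)]
side mark [([0.556, -0.054, 0.069], 0.95), ([0.536, 0.318, 0.07], 0.89), ([0.355, -0.267, 0.074], 0.72)]
side can []
side cup [([0.581, -0.221, 0.004], 0.65), ([0.571, -0.081, -0.002], 0.36)]
side phone [([0.567, -0.079, 0.002], 0.7), ([0.537, -0.061, 0.019], 0.68), ([0.405, -0.095, 0.002], 0.64)]
side drum_faces [([0.627, 0.087, 0.04], 0.97), ([0.567, -0.078, 0.037], 0.79), ([0.362, -0.297, 0.036], 0.68)]
side button_top []
1.0 [ 0.19758557 -0.48640796  0.40473949] [3.14151056e+00 2.09941068e-05 3.85854935e-01] [ 0.91317004 -0.7001419   0.08001904]
```

View pics/top0.png

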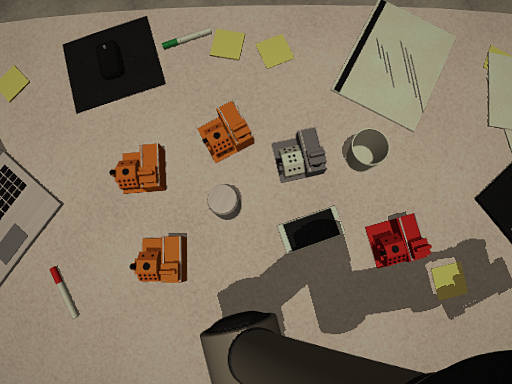

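View pics/side0.png

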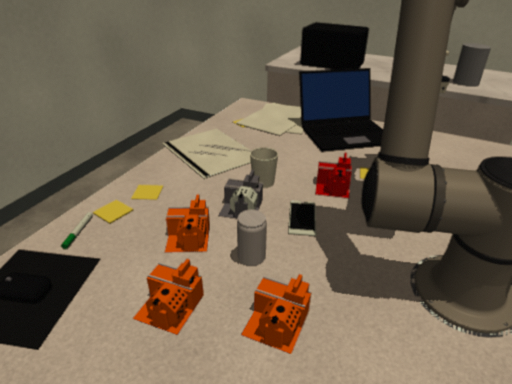

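The side view shows the same scene. The candidates in the top picture are orange at (225,132), (138,168) and (158,260), red at (397,240), and grey at (300,155). Only the grey one fits the "grey plastic" description; it lies between the cup (366,147) and the can (224,200), with the phone at (312,230). Next I'll confirm it in a crop with the model overlaid to get the yaw.

```bash
cat > h.py <<'E'
import numpy as np,cv2
from cell import observe,cams,robot,models
def proj(P,m):
    P=np.atleast_2d(P);T=np.linalg.inv(m["pose"]);c=P@T[:3,:3].T+T[:3,3]
    s=c[:,:2]/c[:,2:];s=s*(1+m["k1"]*(s**2).sum(1,keepdims=True));K=np.array(m["camera_matrix"])
    return s@K[:2,:2].T+K[:2,2]
def c2w(p,o,yaw):
    p=np.atleast_2d(p).astype(float)/1000;c,s=np.cos(yaw),np.sin(yaw)
    return np.c_[p[:,0]*c-p[:,1]*s+o[0],p[:,0]*s+p[:,1]*c+o[1],p[:,2]]
def rect(x0,x1,y0,y1,z): return [[x0,y0,z],[x1,y0,z],[x1,y1,z],[x0,y1,z]]
def overlay(im,m,o,yaw,h,box,k,fn,btn=False):
    x0,y0,x1,y1=box
    out=cv2.resize(np.ascontiguousarray(im[y0:y1,x0:x1,::-1]),None,fx=k,fy=k,interpolation=cv2.INTER_CUBIC)
    raw=out.copy()
    for r,col in ((rect(-36,64,-45,60,0),(0,255,0)),(rect(-36,64,-45,0,56),(255,255,0)),(rect(-16.5+h,-8.5+h,-41,-7,98.5),(0,0,255)),(rect(-30.5+h,5.5+h,-42.5,-5.5,80.5),(0,128,255)),(rect(-13,13,6,50,70),(255,0,255))):
        p=((proj(c2w(r,o,yaw),m)-[x0,y0]+.5)*k).astype(np.int32)
        cv2.polylines(out,[p],True,col,1)
    cv2.imwrite(fn,np.hstack([raw,out]))
E
python3 - <<'E'
from h import *
from scipy.optimize import least_squares
o0=np.array([.566,-.079])
im=cams.read_camera("top");m=cams.camera_model("top")
obs=[]
for c in("top","side"):
    if c=="side":cams.read_camera(c)
    for t,l in(("counter",(0,0,0)),("hood_rib",None),("mark",(0,28,70)),("drum_faces",(0,0,38))):
        for d in models.pinpoint(t,c):
            p=np.array(d["position"])
            if np.linalg.norm(p[:2]-o0)<.06: obs.append((t,l,p)); print(c,t,p.round(4),round(d["confidence"],2)); break
def res(v):
    return np.concatenate([(c2w(l or (-12.5+v[3]*1000,-24,98.5),v[:2],v[2])[0]-p)[:2] for t,l,p in obs])
v=least_squares(res,[.566,-.079,.2,.003]).x;print(v)
# grey-mask check: dark/grey low saturation region edges
overlay(im,m,v[:2],v[2],max(0,min(.006,v[3]))*1000,(265,115,335,190),5,"pics/crop1.png")
E
```

```text
top counter [ 0.568  -0.0777 -0.0006] 0.69
top hood_rib [ 0.5627 -0.0998  0.0981] 0.88
top mark [ 0.5634 -0.0492  0.0669] 0.76
top drum_faces [ 0.5642 -0.0781  0.035 ] 0.95
side counter [ 0.5686 -0.0818 -0.0011] 0.85
side hood_rib [ 0.5619 -0.1075  0.1013] 0.48
side mark [ 0.5561 -0.0512  0.068 ] 0.77
side drum_faces [ 0.5643 -0.0786  0.0374] 0.8
[ 0.56610529 -0.07846681  0.21844218  0.00332771]
```

View pics/crop1.png

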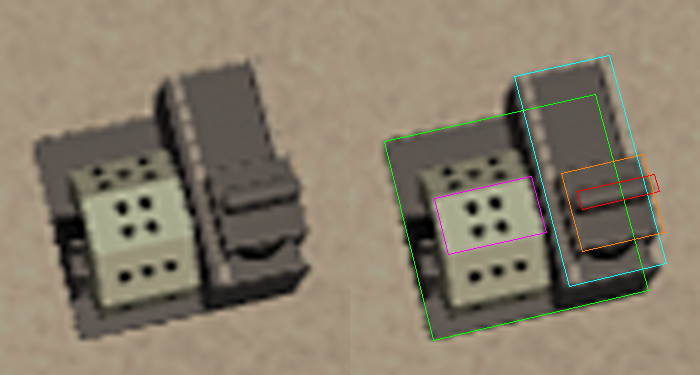

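The crop confirms the grey counter, and the base outline fits well (yaw about 0.22). Face 4 is on top: four dots at crop (138,218), three below it, five above. So I need **5 presses**. I'll move over it with the fingers closed and refine from the wrist camera.

```bash
cat >> h.py <<'E'
from scipy.spatial.transform import Rotation as Ro
def go(p,o,yaw,s=None):
    "tip target in counter mm -> jog units from the present pose"
    s=s or observe();w=c2w(p,o,yaw)[0]+[0,0,.178]
    R=Ro.from_euler("xyz",s["tool_rot"]).as_matrix()
    d=R.T@(w-s["tool_pos"]);y=s["tool_rot"][2]
    print("t",round(s["time"],2),"shift",(d/.4).round(4),"turn",round(-(yaw-y)/np.pi,4),"F",np.round(s["contact_force"],1))
def tip(o,yaw):
    s=observe();d=np.array(s["tool_pos"])-[o[0],o[1],.178];c,sn=np.cos(yaw),np.sin(yaw)
    return np.round([1e3*(c*d[0]+sn*d[1]),1e3*(-sn*d[0]+c*d[1]),1e3*d[2]],1)
E
python3 - <<'E'
from h import *
go((-75,-24,180),(.566,-.0785),.22)
E
```

```text
t 1.5 shift [ 1.0422 -0.57    0.1168] turn 0.0528 F [ 0.1  0.3 -0.8]
```

```bash
python3 -m jog '[[[1,-0.57,0.1],0.053,1],[[1,-0.57,0.1],0.053,1],[[1,-0.57,0.1],0.053,1],[[1,-0.57,0.1],0.053,1],[[1,-0.57,0.1],0.053,1],[[1,-0.57,0.1],0.053,1],[[1,-0.57,0.1],0.053,1],[[1,-0.57,0.1],0.053,1],[[1,-0.57,0.1],0.053,1],[[1,-0.57,0.1],0.053,1],[[1,-0.57,0.1],0.053,1]]' 20
python3 - <<'E'
from h import *
import time
m=cams.camera_model("wrist");im=cams.read_camera("wrist")
for t in("counter","hood_rib","mark","drum_faces"):
    print(t,[(np.round(d["position"],4),round(d["confidence"],2)) for d in models.pinpoint(t,"wrist")[:2]])
print(tip((.566,-.0785),.22),observe()["time"],observe()["tool_rot"],observe()["opening"])
overlay(im,m,(.566,-.0785),.22,2,(0,0,512,384),1,"pics/w1.png")
np.save("w1.npy",im);np.save("w1m.npy",m,allow_pickle=True)
E
```

```text
time: 2.88
tool_pos: [0.4819, -0.1256, 0.3649]
tool_rot: [3.141, -0.0, 0.218]
contact_force: [0.2, -0.1, -0.0]
opening: 0.0008
grip_force: 0.0
counter [(array([ 0.3618, -0.2934, -0.0028]), 0.75), (array([ 0.5644, -0.0786,  0.0025]), 0.64)]
hood_rib [(array([ 0.562 , -0.0982,  0.1014]), 0.56), (array([ 0.4664,  0.1004, -0.0006]), 0.42)]
mark [(array([ 0.5571, -0.047 ,  0.0703]), 0.64)]
drum_faces [(array([ 0.5646, -0.078 ,  0.0439]), 0.8), (array([ 0.3603, -0.2937,  0.0389]), 0.78)]
[-92.  -27.2 186.8] 3.125 [ 3.14134073e+00 -1.45147667e-04  2.18306579e-01] 0.0003505602143060505
```

```bash
python3 -c "
import cv2;i=cv2.imread('pics/w1.png');cv2.imwrite('pics/w1b.png',i[:,512:])"
```

```text
(no output)
```

View pics/w1b.png

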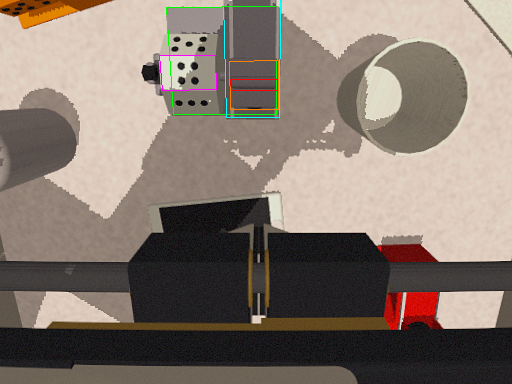

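The overlay on the wrist picture fits well: counter at (225,60), rib at (253,85), face 4 at (188,73). I'll check the finger width in the picture, then compute the approach.

```bash
python3 - <<'E'
from h import *
s=observe();m=cams.camera_model("wrist");R=Ro.from_euler("xyz",s["tool_rot"]).as_matrix()
for z in(.178,.159,.112):
    for x in (-.0095,.0095): print(z,x,[proj(R@[x,y,z]+s["tool_pos"],m)[0].round() for y in(-.019,0,.019)])
o=(.566,-.0785)
go((-45,-25,130),o,.22);go((-45,-25,87),o,.22);go((21,-25,87),o,.22)
E
```

```text
0.178 -0.0095 [array([224., 259.]), array([259., 259.]), array([295., 259.])]
0.178 0.0095 [array([222., 226.]), array([259., 226.]), array([296., 226.])]
0.159 -0.0095 [array([220., 278.]), array([260., 278.]), array([299., 278.])]
0.159 0.0095 [array([218., 241.]), array([260., 241.]), array([301., 241.])]
0.112 -0.0095 [array([204., 350.]), array([260., 350.]), array([316., 350.])]
0.112 0.0095 [array([202., 302.]), array([260., 302.]), array([319., 302.])]
t 3.12 shift [ 0.1175 -0.0058  0.1421] turn -0.0005 F [-0.3 -0.7  0.1]
t 3.12 shift [ 0.1175 -0.0058  0.2496] turn -0.0005 F [-0.3 -0.7  0.1]
t 3.12 shift [ 0.2825 -0.0061  0.2496] turn -0.0005 F [-0.3 -0.7  0.1]
```

The black blocks in the picture are wider than I expected the closed fingers to be. I'll lower part-way and check the finger shape in the side view.

```bash
python3 -m jog '[[[0.06,-0.006,0.07],0,1],[[0.118,-0.006,0.142],0,1],[[0.118,-0.006,0.142],0,1]]'
python3 - <<'E'
from h import *
im=cams.read_camera("side");m=cams.camera_model("side")
print(tip((.566,-.0785),.22))
s=observe();R=Ro.from_euler("xyz",s["tool_rot"]).as_matrix()
p=[proj(R@[0,y,z]+s["tool_pos"],m)[0] for z in(.178,.112) for y in (-.019,.019)]
c=p[0].astype(int);x0,y0=c[0]-60,c[1]-70
o=cv2.resize(np.ascontiguousarray(im[y0:y0+120,x0:x0+120,::-1]),None,fx=5,fy=5,interpolation=cv2.INTER_CUBIC)
for q in p: cv2.circle(o,tuple(int(v) for v in (q-[x0,y0]+.5)*5),3,(0,255,0),-1)
cv2.imwrite("pics/s1.png",o)
E
```

```text
time: 3.5
tool_pos: [0.5281, -0.1118, 0.3058]
tool_rot: [-3.139, 0.003, 0.22]
contact_force: [-0.2, -0.2, 0.6]
opening: 0.0006
grip_force: 0.0
[-44.6 -24.4 129.2]
```

View pics/s1.png

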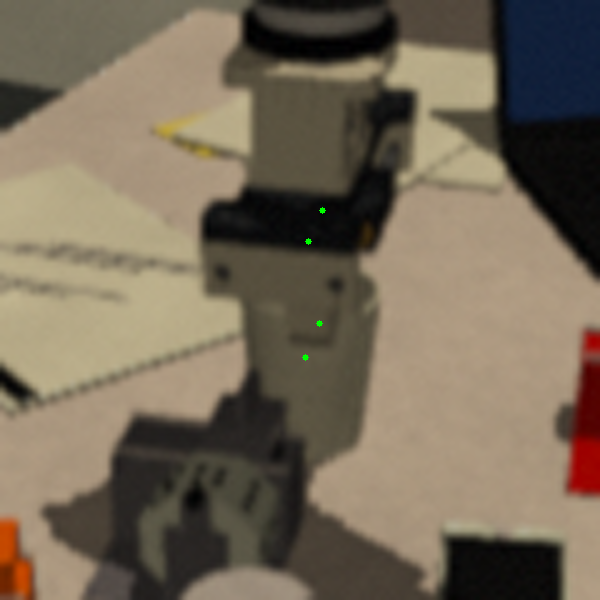

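The side view shows narrow fingertips at crop (312,320) below a wider block at (280,265). The block's underside is about 30 mm above the tip. It will clear the drum (73 mm) and rib (98.5 mm) at the planned heights, so I'll lower and push the hood back.

```bash
python3 -m jog '[[[0,0,0.102],0,1],[[0,0,0.102],0,1],[[0.03,0,0.102],0,1],[[0.06,0,0.102],0,1],[[0.09,0,0.102],0,1],[[0.12,0,0.102],0,1],[[0.15,0,0.102],0,1],[[0.17,0,0.102],0,1],[[0.17,0,0.102],0,1]]'
python3 - <<'E'
from h import *
o=(.566,-.0785);print(tip(o,.22));go((31,-24.5,87),o,.22)
print([np.round(d["position"],4) for c in["top"] if cams.read_camera(c) is not None for d in models.pinpoint("hood_rib","top")])
E
```

```text
time: 4.68
tool_pos: [0.5949, -0.097, 0.2668]
tool_rot: [-3.142, -0.0, 0.22]
contact_force: [0.9, -0.2, -1.1]
opening: 0.0005
grip_force: 0.0
[ 24.1 -24.3  88.8]
t 4.67 shift [0.0172 0.0004 0.0046] turn -0.0001 F [ 0.9 -0.2 -1.1]
[array([0.6281, 0.0648, 0.1031]), array([ 0.3593, -0.3242,  0.0957]), array([0.5258, 0.2693, 0.0981])]
```

```bash
python3 -m jog '[[[0.01,0,0.004],0,1],[[0.01,0,0.004],0,1]]'; python3 -m jog '[[[0.005,0,0],0,1],[[0.005,0,0],0,1]]';python3 -m jog '[[[0.005,0,0],0,1],[[0.005,0,0],0,1]]'
```

```text
time: 5.03
tool_pos: [0.5974, -0.0966, 0.2655]
tool_rot: [-3.141, 0.003, 0.219]
contact_force: [-4.9, -2.0, 4.1]
opening: 0.0004
grip_force: 2.9
time: 5.28
tool_pos: [0.5984, -0.0965, 0.2655]
tool_rot: [-3.141, 0.007, 0.219]
contact_force: [-12.2, -2.5, 7.6]
opening: 0.0004
grip_force: 6.2
time: 5.52
tool_pos: [0.5993, -0.0964, 0.2655]
tool_rot: [-3.14, 0.011, 0.219]
contact_force: [-18.3, -5.0, 12.7]
opening: -0.0001
grip_force: 9.5
```

```bash
python3 -m jog '[[[-0.02,0,0],0,1],[[-0.1,0,-0.04],0,1],[[-0.21,0,-0.12],0,1],[[-0.21,0,-0.12],0,1]]'
python3 - <<'E'
from h import *
o=(.566,-.0785);print(tip(o,.22))
im=cams.read_camera("wrist");m=cams.camera_model("wrist")
for t in("button_top","hood_rib","mark"): print(t,[(np.round(d["position"],4),round(d["confidence"],2)) for d in models.pinpoint(t,"wrist")[:2]])
print("expect",c2w([(-12.5,-24,74),(42.5,-24,98.5),(0,28,70)],o,.22).round(4))
overlay(im,m,o,.22,55,(130,0,420,384),1.5,"pics/w2.png")
i=cv2.imread("pics/w2.png");w=i.shape[1]//2;i=i[:,w:]
p=proj(c2w([(-12.5+13*np.cos(a),-24+13*np.sin(a),74) for a in np.arange(0,6.3,.3)],o,.22),m)
cv2.polylines(i,[((p-[130,0]+.5)*1.5).astype(np.int32)],True,(0,255,255),1)
cv2.imwrite("pics/w2.png",i);go((-12.5,-25,80),o,.22)
E
```

```text
time: 6.02
tool_pos: [0.5189, -0.1143, 0.3158]
tool_rot: [3.14, -0.003, 0.218]
contact_force: [-0.7, -0.1, -0.2]
opening: 0.0006
grip_force: 0.0
[-53.8 -24.6 137.8]
button_top [(array([ 0.5591, -0.1053,  0.0759]), 0.93), (array([ 0.5627, -0.0784,  0.0407]), 0.17)]
hood_rib [(array([ 0.6134, -0.0845,  0.1006]), 0.81)]
mark [(array([ 0.5587, -0.0479,  0.0731]), 0.57)]
expect [[ 0.559  -0.1046  0.074 ]
 [ 0.6127 -0.0926  0.0985]
 [ 0.5599 -0.0512  0.07  ]]
t 6.22 shift [0.0984 0.0015 0.1372] turn -0.0002 F [ 0.7 -0.1  0.1]
```

View pics/w2.png

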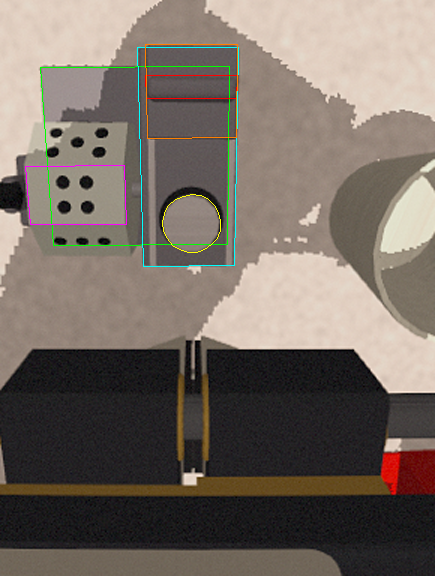

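The wrist picture shows the hood fully back, with the rib at (192,88), and the bare cap at (192,222) exactly on its predicted circle. Four dots are on top. I'll go above the cap and do one press.

```bash
python3 -m jog '[[[0.098,0.002,0.06],0,1],[[0.098,0.002,0.137],0,1],[[0.098,0.002,0.137],0,1],[[0.098,0.002,0.137],0,1]]'
python3 -c "
from h import *
print(tip((.566,-.0785),.22))"
python3 -m jog '[[[0,0,0.02],0,1],[[0,0,0.035],0,1],[[0,0,0.048],0,1],[[0,0,0.05],0,1],[[0,0,0.05],0,1]]'
python3 -c "
from h import *
print(tip((.566,-.0785),.22))"
```

```text
time: 6.72
tool_pos: [0.559, -0.106, 0.2589]
tool_rot: [3.142, 0.0, 0.22]
contact_force: [0.6, -0.2, -0.3]
opening: 0.0003
grip_force: 0.0
[-12.9 -25.3  80.9]
time: 7.35
tool_pos: [0.559, -0.1062, 0.2402]
tool_rot: [3.14, -0.002, 0.219]
contact_force: [-0.7, 0.3, 10.3]
opening: 0.0001
grip_force: 5.4
[-12.9 -25.5  62.2]
```

```bash
python3 -m jog '[[[0,0,-0.03],0,1],[[0,0,-0.05],0,1],[[0,0,-0.05],0,1],[[-0.11,0,-0.16],0,1],[[-0.11,0,-0.16],0,1],[[-0.11,0,-0.16],0,1]]'
python3 - <<'E'
from h import *
o=(.566,-.0785);im=cams.read_camera("wrist")
cv2.imwrite("pics/w3.png",im[:220,120:340,::-1]);go((-12.5,-24.5,80.5),o,.22)
E
```

```text
time: 8.1
tool_pos: [0.5157, -0.1156, 0.3024]
tool_rot: [-3.142, -0.0, 0.219]
contact_force: [0.8, 0.2, -0.1]
opening: 0.0005
grip_force: 0.0
t 8.15 shift [ 0.1115 -0.0016  0.1088] turn -0.0002 F [ 0.7  0.9 -0.7]
```

View pics/w3.png

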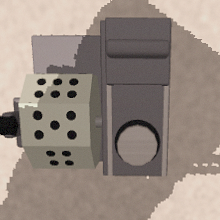

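The top face now shows five dots at (55,125), so that was one clean step and the button is back up. Four more presses follow, each checked for depth and force.

```bash
python3 -m jog '[[[0.111,-0.001,0.05],0,1],[[0.111,-0.001,0.108],0,1],[[0.111,-0.001,0.108],0,1],[[0.111,-0.001,0.108],0,1]]'
python3 -m jog '[[[0,0,0.02],0,1],[[0,0,0.035],0,1],[[0,0,0.048],0,1],[[0,0,0.05],0,1],[[0,0,0.05],0,1]]'
python3 -m jog '[[[0,0,-0.03],0,1],[[0,0,-0.05],0,1],[[0,0,-0.05],0,1],[[0,0,-0.05],0,1]]'
python3 -m jog '[[[0,0,0.02],0,1],[[0,0,0.035],0,1],[[0,0,0.048],0,1],[[0,0,0.05],0,1],[[0,0,0.05],0,1]]'
python3 -m jog '[[[0,0,-0.03],0,1],[[0,0,-0.05],0,1],[[0,0,-0.05],0,1],[[0,0,-0.05],0,1]]'
python3 -m jog '[[[0,0,0.02],0,1],[[0,0,0.035],0,1],[[0,0,0.048],0,1],[[0,0,0.05],0,1],[[0,0,0.05],0,1]]'
python3 -m jog '[[[0,0,-0.03],0,1],[[0,0,-0.05],0,1],[[0,0,-0.05],0,1],[[-0.11,0,-0.16],0,1],[[-0.11,0,-0.16],0,1],[[-0.11,0,-0.16],0,1]]'
python3 - <<'E'
from h import *
o=(.566,-.0785);im=cams.read_camera("wrist")
cv2.imwrite("pics/w4.png",im[:220,120:340,::-1]);go((-12.5,-24.5,80.5),o,.22)
E
```

```text
time: 8.65
tool_pos: [0.559, -0.1055, 0.2595]
tool_rot: [-3.141, 0.0, 0.219]
contact_force: [0.2, 1.1, 0.5]
opening: 0.0
grip_force: 0.0
time: 9.28
tool_pos: [0.5592, -0.1058, 0.2402]
tool_rot: [3.14, -0.002, 0.219]
contact_force: [0.4, -0.5, 6.5]
opening: 0.0008
grip_force: 3.1
time: 9.78
tool_pos: [0.5586, -0.1055, 0.2592]
tool_rot: [-3.141, 0.001, 0.219]
contact_force: [-0.3, -0.0, 0.6]
opening: 0.0
grip_force: 0.0
time: 10.4
tool_pos: [0.559, -0.1056, 0.2402]
tool_rot: [3.141, -0.001, 0.219]
contact_force: [-1.5, -0.1, 9.2]
opening: 0.0006
grip_force: 4.7
time: 10.9
tool_pos: [0.5587, -0.1055, 0.2592]
tool_rot: [-3.141, 0.001, 0.219]
contact_force: [0.3, 0.3, -0.8]
opening: 0.0004
grip_force: 0.0
time: 11.52
tool_pos: [0.559, -0.1056, 0.2402]
tool_rot: [3.141, -0.001, 0.219]
contact_force: [-1.7, 2.0, 9.8]
opening: 0.0006
grip_force: 4.6
time: 12.28
tool_pos: [0.516, -0.1151, 0.3033]
tool_rot: [3.141, -0.0, 0.219]
contact_force: [-0.3, 1.5, 0.0]
opening: 0.0002
grip_force: 0.0
t 12.32 shift [ 0.1104 -0.0007  0.1109] turn -0.0002 F [-0.3 -0.  -0.4]
```

View pics/w4.png

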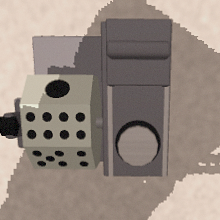

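Eight dots are on top and the single large dot is behind at (57,87). One more press, then up and over to behind the rib.

```bash
python3 -m jog '[[[0.11,-0.001,0.05],0,1],[[0.11,-0.001,0.11],0,1],[[0.11,-0.001,0.11],0,1],[[0.11,-0.001,0.11],0,1]]'
python3 -m jog '[[[0,0,0.02],0,1],[[0,0,0.035],0,1],[[0,0,0.048],0,1],[[0,0,0.05],0,1],[[0,0,0.05],0,1]]'
python3 -m jog '[[[0,0,-0.03],0,1],[[0,0,-0.05],0,1],[[0,0,-0.05],0,1],[[-0.11,0,-0.16],0,1],[[-0.11,0,-0.16],0,1],[[-0.11,0,-0.16],0,1]]'
python3 - <<'E'
from h import *
o=(.566,-.0785);im=cams.read_camera("wrist")
cv2.imwrite("pics/w5.png",im[:220,120:340,::-1]);go((68,-24.5,130),o,.22);go((68,-24.5,88),o,.22)
E
```

```text
time: 12.82
tool_pos: [0.5589, -0.1051, 0.2596]
tool_rot: [-3.141, 0.0, 0.219]
contact_force: [-0.3, 0.7, 0.3]
opening: 0.0006
grip_force: 0.0
time: 13.45
tool_pos: [0.5591, -0.1054, 0.2402]
tool_rot: [3.14, -0.002, 0.219]
contact_force: [0.4, -1.5, 5.8]
opening: 0.0007
grip_force: 3.0
time: 14.2
tool_pos: [0.5159, -0.1147, 0.3034]
tool_rot: [3.141, -0.0, 0.219]
contact_force: [-0.3, -0.3, -1.0]
opening: 0.0005
grip_force: 0.0
t 14.25 shift [ 3.116e-01  2.000e-04 -1.280e-02] turn -0.0002 F [-0.3  0.6  0.2]
t 14.25 shift [3.117e-01 2.000e-04 9.220e-02] turn -0.0002 F [-0.3  0.6  0.2]
```

View pics/w5.png

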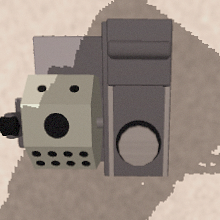

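The single large dot is on top at (57,125). Now I'll push the hood home from behind.

```bash
python3 -m jog '[[[0.02,0,-0.04],0,1],[[0.15,0,-0.04],0,1],[[0.3,0,-0.03],0,1],[[0.312,0,-0.01],0,1],[[0.312,0,-0.01],0,1],[[0.312,0,0.092],0,1],[[0.312,0,0.092],0,1],[[0.312,0,0.092],0,1]]'
python3 -m jog '[[[-0.03,0,0],0,1],[[-0.06,0,0],0,1],[[-0.09,0,0],0,1],[[-0.12,0,0],0,1],[[-0.15,0,0],0,1],[[-0.158,0,0],0,1],[[-0.158,0,0],0,1]]'
python3 -m jog '[[[-0.01,0,0],0,1],[[-0.01,0,0],0,1]]'
python3 -c "
from h import *
print(tip((.566,-.0785),.22))"
```

```text
time: 15.25
tool_pos: [0.6375, -0.088, 0.2681]
tool_rot: [3.141, -0.001, 0.219]
contact_force: [0.8, -0.3, 0.2]
opening: 0.0004
grip_force: 0.0
time: 16.12
tool_pos: [0.5756, -0.1014, 0.2665]
tool_rot: [-3.141, 0.001, 0.219]
contact_force: [-0.2, -0.1, 0.4]
opening: 0.0003
grip_force: 0.0
time: 16.38
tool_pos: [0.5721, -0.1022, 0.2665]
tool_rot: [-3.142, -0.0, 0.219]
contact_force: [1.4, -0.0, -1.5]
opening: 0.0003
grip_force: 1.0
[  0.8 -24.4  88.5]
```

```bash
python3 -m jog '[[[-0.006,0,0],0,1],[[-0.006,0,0],0,1]]'; python3 -m jog '[[[-0.005,0,0],0,1],[[-0.005,0,0],0,1]]'; python3 -m jog '[[[-0.004,0,0],0,1],[[-0.004,0,0],0,1]]'
python3 -c "
from h import *
print(tip((.566,-.0785),.22))"
```

```text
time: 16.62
tool_pos: [0.571, -0.1023, 0.2667]
tool_rot: [3.141, -0.005, 0.219]
contact_force: [8.2, 3.0, -5.1]
opening: 0.0004
grip_force: 4.8
time: 16.88
tool_pos: [0.57, -0.1025, 0.2668]
tool_rot: [3.14, -0.008, 0.219]
contact_force: [15.2, 5.1, -8.6]
opening: 0.0006
grip_force: 7.8
time: 17.12
tool_pos: [0.5693, -0.1026, 0.2669]
tool_rot: [3.14, -0.011, 0.219]
contact_force: [20.1, 6.4, -10.7]
opening: 0.0003
grip_force: 10.3
[ -2.  -24.3  88.9]
```

The hood is on its home stop at about 20 N. I'll back off, rise clear and check.

```bash
python3 -m jog '[[[0.015,0,0],0,1],[[0.04,0,0],0,1],[[0.04,0,-0.12],0,1],[[0.04,0,-0.2],0,1],[[-0.1,0,-0.2],0,1],[[-0.2,0,-0.2],0,1],[[-0.2,0,-0.2],0,1],[[-0.2,0,-0.2],0,1],[[-0.2,0,-0.2],0,1]]'
python3 - <<'E'
from h import *
o=(.566,-.0785);im=cams.read_camera("wrist");m=cams.camera_model("wrist")
for t in("hood_rib","one_dot"): print(t,[(np.round(d["position"],4),round(d["confidence"],2)) for d in models.pinpoint(t,"wrist")[:2]])
print(c2w([(-12.5,-24,98.5),(0,28,70)],o,.22).round(4))
overlay(im,m,o,.22,0,(140,0,340,200),2,"pics/w6.png")
print(observe()["contact_force"],observe()["time"])
E
```

```text
time: 18.25
tool_pos: [0.4891, -0.1209, 0.3466]
tool_rot: [3.141, -0.0, 0.22]
contact_force: [-0.4, 1.0, 0.1]
opening: 0.0003
grip_force: 0.0
hood_rib [(array([ 0.5549, -0.1023,  0.1004]), 0.84)]
one_dot []
[[ 0.559  -0.1046  0.0985]
 [ 0.5599 -0.0512  0.07  ]]
[ 0.28279338 -0.05500622 -0.04485287] 18.4
```

View pics/w6.png

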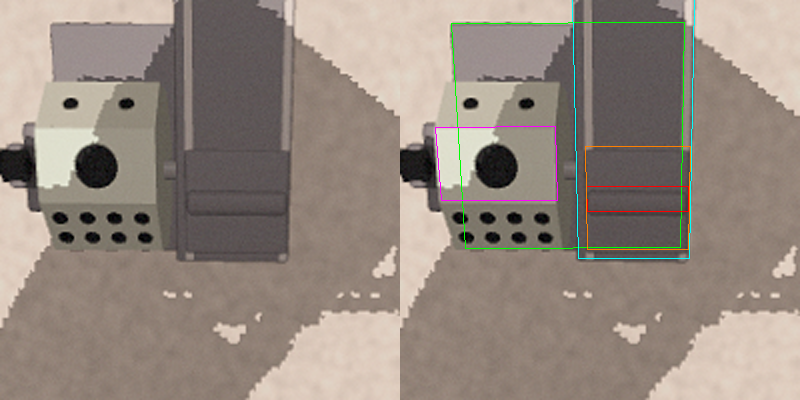

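The large dot at (97,166) sits level with the pointer, and the hood matches its home outline. Nothing is in contact with the robot, so I'm handing in.

```bash
python3 -c "
from cell import robot
print(robot.hand_in())"
```

```text
the job is handed in; nothing more can be done
None
```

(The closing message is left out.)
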